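# Post the tape roll through the tape box's sprung flap

## Task

A roll of black tape lies in the loading lane on top of the plywood tape box, which keeps the sawdust off the rolls. Put it away: push the box's yellow self-closing flap well open by pressing its red bar down with one finger and, while that finger holds the flap open, push the roll along the lane with the other finger until it drops into the box; then let the flap spring shut over it. Never grip or lift the roll, do not push it onto the closed flap, and leave the tan tape roll, the wooden offcut and the brass knob on the worktop where they are.

Things in the scene. Friction and masses are not known exactly. Their poses are not given: they have to be found in the camera images.
- tape_box: plywood box fixed on the worktop, its x -150 to +125 mm, y +-82 mm. Origin: at worktop level under the lane's far edge. +x is the pushing direction, +y left, z up. The rear part (x 0 to 115 mm) is a well covered by the flap; the rear wall's top is at 210 mm. The top left of the lane's fence is 24 mm lower than the lane; a hinge post there (y 51 to 73, x -14 to -2 mm) rises to 212 mm.
- lane_end (a point): middle of the far edge of the grey loading lane, on its surface: box frame (0, -42, 180) mm, box's axes. The flat lane is 180 mm above the worktop, runs from box x=-150 to x=0, and is 68 mm wide (y -76 to -8 mm), with a 10 mm high fence on its left (y -8 to -4) and the box's right wall, 12 mm high, on its right.
- flap (a joint): opening of the yellow flap, rad: 0 shut (plate level with the lane), 1.05 fully open (stop). It turns about a line parallel to the box's x at y=+62 mm, 202 mm above the worktop; its right edge swings down into the well. A spring shuts it and holds it shut under the roll's weight; opening takes about 4 to 8 N on the bar.
- press_bar (a point): top of the flap's red round bar, 10 mm thick, parallel to the box's x, x -175 to +115 mm; this point at x=-100. Shut: y=+19, 232 mm up. It sinks almost straight: top 27 mm above the lane at 0.5 rad, 14 mm at 0.8, 9 mm at 0.9, 2 mm at 1.05, shifting 6 mm to the right (y=+13) half-way and back. It may be pressed anywhere; a finger can slide along it.
- roll_center (a point): centre of the loose roll of black tape, lying flat in the lane: 64 mm across, 19 mm high, this point half-way up on its axis
- offcut: bystander: brown pine offcut, 95 x 60 x 19 mm (its x, y, z), on the worktop; origin under its centre
- tan_roll: bystander: roll of tan masking tape lying flat, 96 mm across, 24 mm high; origin under its centre
- brass_pull: bystander: round brass knob, 56 mm across, 46 mm high; origin under its centre
Mind the look-alikes: they are no part of the job. Leave any green or turquoise look-alike of the part that bears roll_center alone.

How it is judged:
By the outcome, as a careful person would: the job done as asked, in the order asked, and still so for the second after the job is handed in, with the robot touching nothing.
It also fails if it takes over 40 s, if anything falls off the work surface, if the arm or the gripper's body presses on something with over 40 N, if the wrist force passes 120 N, or if a joint passes its speed limit or range.

## Robot

A 6-joint arm with a two-finger parallel gripper is mounted at the origin on a cart in front of the work surface, level with it; the furniture and walls round the work are solid. World frame = base frame: x ahead of the robot, y to its left, z up, the work surface at z = 0. Lengths are in m, angles in degrees, forces in N, time in s.
With the tool pointing down it reaches from about 0.3 to 0.75 m from the base axis. Payload 8.5 kg.
Tool frame: the origin (TCP) lies between the finger pads; the fingertips stand env.finger_overhang ahead of it and the grasp point (between the pads) lies 2 mm behind it (env.finger_overhang is the distance from the TCP to the fingertips, in m); z points along the fingers, y is the line along which they close (so a half turn about z gives the same grasp; the last joint's range is limited). The gripper opens to 85 mm and grips with 20 to 120 N. Pads are 22 mm wide; open, the fingers measure 114 mm over their backs; the gripper's body (76 mm by 85 mm) begins 54 mm behind the grasp point. The pads swing forward as they close: fully open they stand 13 mm farther back than shut.
Start: joints at [-83.268, 21.807, 74.336, -0, 83.858, -12.336], TCP at [0.18, -0.52, 0.248] pointing down, gripper open.
Joint ranges: [-178.18, 178.18], [-50.72, 133.34], [12.68, 142.11], [-81.47, 261.47], [9.98, 163.14], [-165.26, 165.26]. Speed limits (degrees/s): [136.94, 136.94, 180, 180, 180, 180].

## Interface

Orientations are given as a 3x3 rotation matrix whose columns are the frame's x, y, z axes.
In Python, from rig import env gives the robot as it stands. The module is installed in compiled form; this text tells all that it offers.
- The arm moves only by the tool jog_arm, never from a script. Its arguments are lists of equal length, an entry for each row: "hand": the finger opening in m, from 0 to 0.0854; "travel": the shift along the world's x, y, z in m, a list of three; "yaw": the turn about the world's z in rad. A call has exactly 5 rows; each row shifts and turns the commanded pose from where the row before left it; what a row does not reach is not made up. A row lasts 1/8 s, in which the tool goes at most 62.5 mm and 10.7 degrees, less where a joint would pass 70% of its speed; a pose out of reach is approached as far as the arm can. A call is refused whole if a number of a shift passes 0.0625 or a number of a turn 0.188, either way. A call with a gripper value outside its range is refused whole. The fingers move at their own pace and stop on an object; "grip_force" is the grip in N (left out, the last holds). Time passes only in rows, so rows that do not move let the fingers close, or fill a call up. It gives the time, the measured TCP pose, the force, the opening and the grip force at its end, in the units of the state.
- env.observe(): the state, without advancing time (a new reading comes with each control period).
- env.get_image(name): name is "scene" or "top" or "wrist"; returns the picture (480x640x3 uint8, red, green, blue); there is no depth.
- env.calibration(name): a dict with "fx", "fy", "cx", "cy" (pixels), "position" and "rotation" of the camera in the world; the wrist camera has in their place "hand_eye" (4x4, takes a point from camera to tool coordinates, whose origin is the TCP and whose axes are the flange's). Camera axes: x right, y down, z forward; pixel columns grow to the right and rows downward; lengths in m; the calibration is good to about 2 mm. The wrist camera is an equidistant fisheye: a pixel r from the principal point sees the ray r / f radians off the axis. A picture is of the moment at which its call begins: read the wrist's pose just before it. calibration takes no time and is no camera call.
- env.close_job(): hands the job in; it is judged then, once.
The state is a dict: "time_s": time; "q": joint angles; "qvel": joint speeds; "joint_efforts": joint torques, N m; "position": TCP position; "tool_rot": TCP orientation; "ft_force": force on the tool from outside, world axes, zero at the start; "wrist_torque": the same for the moment, N m; "grip_width": finger opening in m; "gripper_force": force on a finger pad.
Only numpy, scipy, OpenCV 4.12 (cv2) and the standard library are available. Lean on these libraries where they do the work, as an engineer would, in place of code of your own. Each camera call takes 0.05 s, during which the arm holds its last target. There are 200 camera calls.

## Working session

There is one attempt and no reset: what is moved stays moved. The work goes in short steps, Python scripts to look and compute and a tool call to move; the robot and the scene stay as the last step left them, time stands still between calls to the robot, and variables do not carry over. Pictures are saved under pics/ and viewed, at most 10 in all, crops included, and the job is handed in when it is done.

Besides the shell and the picture viewer there is one more tool, called after "Emit:" as name(argument=value, ...), one argument or row to a line, values as JSON. jog_arm: Moves the arm, as the interface text tells. Its arguments: {"type":"object","properties":{"hand":{"type":"array"},"travel":{"type":"array"},"yaw":{"type":"array"},"grip_force":{"type":"number"}},"required":["hand","travel","yaw"]}

```bash
mkdir -p pics; python3 - <<'E'
from rig import env
import cv2
for n in ("scene","top"):
    cv2.imwrite(f"pics/{n}0.png",env.get_image(n)[:,:,::-1]); c=env.calibration(n); print(n,c)
s=env.observe();print(s,env.finger_overhang)
E
```

```text
scene {'fx': 533.9920082534614, 'fy': 533.9920082534614, 'cx': 315.780572314626, 'cy': 239.15726881786608, 'position': array([-0.09650625,  0.44189357,  0.86606246]), 'rotation': array([[-0.54727785, -0.60509922,  0.57822305],
       [-0.83688583,  0.38701972, -0.38708893],
       [ 0.01044349, -0.69575187, -0.71820628]])}
top {'fx': 469.92251715828945, 'fy': 469.92251715828945, 'cx': 323.5828959026582, 'cy': 248.62798683604092, 'position': array([0.46856506, 0.07128176, 0.99179879]), 'rotation': array([[-0.00552651, -0.99931474,  0.0365993 ],
       [-0.99974365,  0.00471785, -0.02214437],
       [ 0.02195652, -0.0367123 , -0.99908464]])}
{'time_s': 0.1, 'q': array([-8.32688096e+01,  2.18374439e+01,  7.43799186e+01,  9.94337849e-04,
        8.38576910e+01, -1.23354825e+01]), 'qvel': array([ 0.05090582, -0.07471735,  0.0172281 ,  0.03309085, -0.04584951,
        0.0459874 ]), 'joint_efforts': array([ 2.54636805e-03, -4.49223912e+01, -2.31658763e+01, -2.28805739e-04,
        3.68325229e-03, -1.58211031e-05]), 'position': array([ 0.17964305, -0.51957944,  0.24777346]), 'tool_rot': array([[ 9.45139715e-01,  3.26666346e-01, -1.36402847e-04],
       [ 3.26666239e-01, -9.45138863e-01,  1.30292353e-03],
       [ 2.96701635e-04, -1.27600298e-03, -9.99999142e-01]]), 'ft_force': array([0.54895885, 0.81856818, 0.58643135]), 'wrist_torque': array([-0.01215027, -0.03002222, -0.00820698]), 'gripper_force': 0.0, 'grip_width': 0.08535104322955776} 0.017
```

View pics/scene0.png

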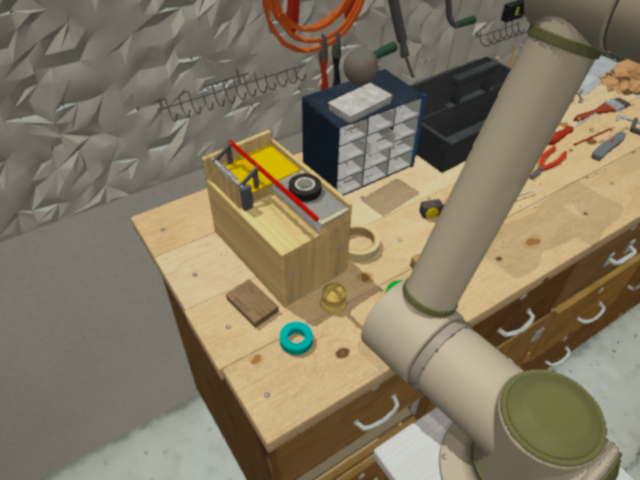

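View pics/top0.png

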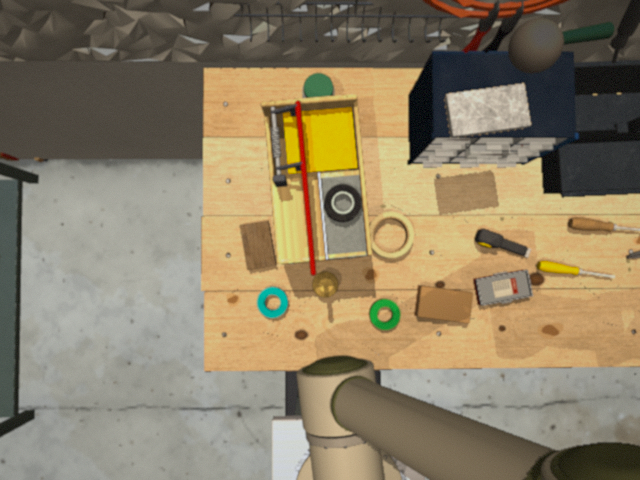

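Top view: black roll at (342,203) in the grey lane, yellow flap at (330,140), red bar from (298,103) to (313,273). The turquoise (273,303) and green (385,315) rings are on the worktop and are look-alikes; the black roll in the lane is the one that fits. The crop below should confirm that.

```bash
cat > h.py <<'E'
import numpy as np, cv2
from rig import env
def proj(n,P):
    c=env.calibration(n); p=(np.asarray(P)-c["position"])@c["rotation"]
    return np.c_[c["fx"]*p[:,0]/p[:,2]+c["cx"], c["fy"]*p[:,1]/p[:,2]+c["cy"]]
def unproj(n,uv,z):
    c=env.calibration(n); uv=np.atleast_2d(uv).astype(float)
    d=np.c_[(uv[:,0]-c["cx"])/c["fx"],(uv[:,1]-c["cy"])/c["fy"],np.ones(len(uv))]@c["rotation"].T
    return c["position"]+d*((z-c["position"][2])/d[:,2])[:,None]
def box2w(pose,P):
    x,y,a=pose; P=np.asarray(P,float)/1000; c,s=np.cos(a),np.sin(a)
    return np.c_[x+c*P[:,0]-s*P[:,1], y+s*P[:,0]+c*P[:,1], P[:,2]]
E
python3 - <<'E'
from h import *
from scipy.optimize import least_squares
meas={}
for n in("scene","top"):
    im=cv2.imread(f"pics/{n}0.png"); b,g,r=[im[:,:,i].astype(int) for i in range(3)]
    m=((r>120)&(g<60)&(b<60)).astype(np.uint8)
    if n=="scene": m[:130]=0; m[230:]=0; m[:,:200]=0;m[:,350:]=0
    else: m[:90]=0;m[290:]=0;m[:,:260]=0;m[:,380:]=0
    ys,xs=np.nonzero(m); P=np.c_[xs,ys].astype(float); c=P.mean(0); d=np.linalg.svd(P-c)[2][0]; t=(P-c)@d
    e=np.array([c+d*t.min(),c+d*t.max()]); 
    e=e[np.argsort(e[:,1])]; meas[n]=e; print(n,len(P),e)
far,near=[115,19,227],[-175,19,227]
f=lambda p: np.concatenate([(proj(n,box2w(p,[far,near]))-meas[n]).ravel() for n in meas])
s=least_squares(f,[0.65,0.07,0.0]); print(s.x,s.fun.round(1))
p=s.x
im=cv2.imread("pics/top0.png"); 
K=4
big=cv2.resize(im[85:235+50],None,fx=1,fy=1)
crop=cv2.resize(im[88:283,250:400],None,fx=3,fy=3,interpolation=cv2.INTER_CUBIC)
L=[[-150,-76,180],[-150,-8,180],[0,-8,180],[0,-76,180]]
pts=proj("top",box2w(p,L)); print(pts.round(1))
for q in pts: cv2.circle(crop,tuple(int(v) for v in ((q-[250,88]+.5)*3)),2,(255,0,255),-1)
sc=cv2.imread("pics/scene0.png"); cs=cv2.resize(sc[125:275,195:360],None,fx=2,fy=2,interpolation=cv2.INTER_CUBIC)
for q in proj("scene",box2w(p,L)): cv2.circle(cs,tuple(int(v) for v in ((q-[195,125]+.5)*2)),2,(255,0,255),-1)
o=np.zeros((585,800,3),np.uint8); o[:,:450]=crop; o[:300,460:790]=cs; cv2.imwrite("pics/crop1.png",o)
print("roll",unproj("top",[[342,203]],.199))
E
```

```text
scene 441 [[229.12400325 140.8605885 ]
 [316.98797224 219.01352229]]
top 787 [[297.2203382  101.07184603]
 [313.16282051 274.0771463 ]]
[0.62997045 0.06683694 0.08576084] [-0.6  0.6  0.3  1.5  0.5 -1.9  0.4  0.8]
[[366.9 254.9]
 [327.8 258.5]
 [320.  172.6]
 [358.8 169.2]]
roll [[0.57490262 0.02203633 0.199     ]]
```

View pics/crop1.png

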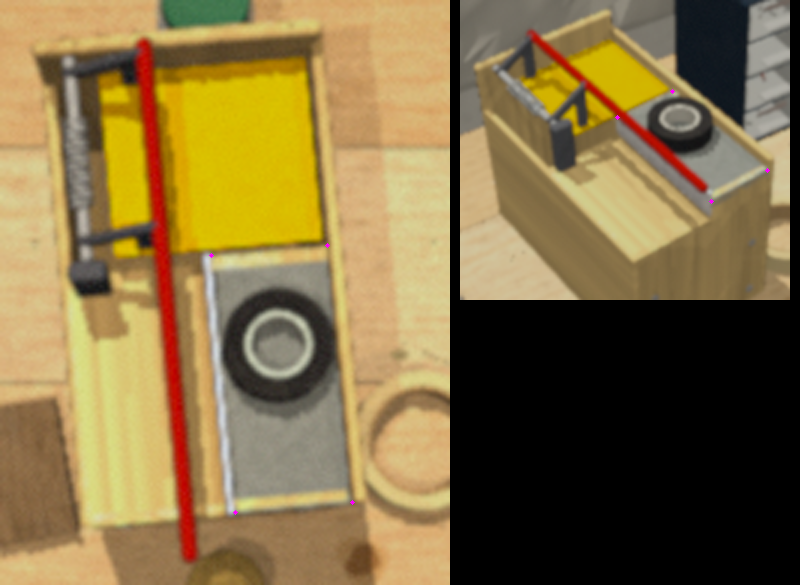

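The crop confirms it: the black roll with a pale core lies in the grey lane at crop (278,345), and the projected lane corners match the image. In the box frame the roll is at about (-59,-40). Moving above the bar with the pusher behind the roll.

Emit:
jog_arm(
  hand=[0.0435, 0.0435, 0.0435, 0.0435, 0.0435],
  travel=[
    [0.015, 0.02, 0.03],
    [0.022, 0.038, 0.03],
    [0.022, 0.038, 0],
    [0.022, 0.038, 0],
    [0.022, 0.038, 0],
  ],
  yaw=[-0.02, -0.02, -0.02, -0.02, -0.02],
)

```text
time_s: 0.72
position: [0.2831, -0.3464, 0.3081]
tool_rot: [[0.973, 0.23, -0.0], [0.23, -0.973, 0.0], [-0.0, -0.001, -1.0]]
ft_force: [0.8, -0.1, -0.1]
grip_width: 0.0438
gripper_force: 0.0
```

Emit:
jog_arm(
  hand=[0.0435, 0.0435, 0.0435, 0.0435, 0.0435],
  travel=[
    [0.022, 0.038, 0],
    [0.022, 0.038, 0],
    [0.022, 0.038, 0],
    [0.022, 0.038, 0],
    [0.022, 0.038, 0],
  ],
  yaw=[-0.02, -0.02, -0.02, -0.02, -0.02],
)

```text
time_s: 1.35
position: [0.3931, -0.1564, 0.3082]
tool_rot: [[0.991, 0.132, -0.0], [0.132, -0.991, 0.0], [-0.0, -0.0, -1.0]]
ft_force: [1.0, -0.2, -0.7]
grip_width: 0.0437
gripper_force: 0.0
```

Emit:
jog_arm(
  hand=[0.0435, 0.0435, 0.0435, 0.0435, 0.0435],
  travel=[
    [0.024, 0.04, 0],
    [0.024, 0.04, 0],
    [0.024, 0.04, 0],
    [0.024, 0.04, 0],
    [0.024, 0.041, 0],
  ],
  yaw=[-0.012, -0.012, -0.012, -0.011, 0],
)

```text
time_s: 1.98
position: [0.5132, 0.0447, 0.3081]
tool_rot: [[0.996, 0.086, -0.001], [0.086, -0.996, -0.0], [-0.001, -0.0, -1.0]]
ft_force: [0.2, -0.8, -0.0]
grip_width: 0.0436
gripper_force: 0.0
```

```bash
python3 - <<'E'
from h import *
s=env.observe(); im=env.get_image("wrist")[:,:,::-1]
cv2.imwrite("pics/w1.png",im); c=env.calibration("wrist"); print(c, s["position"], s["tool_rot"].round(3))
R=s["tool_rot"];T=np.array(c["hand_eye"])
p=(0.62997,0.06684,0.08576); im=im.copy()
P=box2w(p,[[-150,-76,180],[-150,-8,180],[0,-8,180],[0,-76,180],[-100,19,232],[-175,19,232],[115,19,232],[-59,-40,199]])
t=(P-s["position"])@R; q=(t-T[:3,3])@T[:3,:3]
th=np.arctan2(np.hypot(q[:,0],q[:,1]),q[:,2]); d=q[:,:2]/np.hypot(q[:,0],q[:,1])[:,None]
uv=d*th[:,None]*c["fx"]+[c["cx"],c["cy"]]; print(uv.round())
for u in uv: cv2.circle(im,tuple(int(v) for v in u),3,(255,0,255),-1)
cv2.imwrite("pics/w1a.png",im)
E
```

```text
{'fx': 371.64829954431775, 'fy': 371.64829954431775, 'cx': 321.1179805218591, 'cy': 243.3884121415909, 'hand_eye': array([[ 1.07045182e-03, -9.61656485e-01, -2.74254735e-01,
         6.95821447e-02],
       [ 9.99999334e-01,  9.11103135e-04,  7.08402980e-04,
         5.30774146e-04],
       [-4.31365971e-04, -2.74255311e-01,  9.61656820e-01,
        -1.26045076e-01],
       [ 0.00000000e+00,  0.00000000e+00,  0.00000000e+00,
         1.00000000e+00]])} [0.51318988 0.04468388 0.30806634] [[ 0.996  0.086 -0.001]
 [ 0.086 -0.996 -0.   ]
 [-0.001 -0.    -1.   ]]
[[ 406.  280.]
 [ 315.  281.]
 [ 314.   70.]
 [ 414.   73.]
 [ 265.  233.]
 [ 271.  347.]
 [ 269. -111.]
 [ 364.  157.]]
```

View pics/w1a.png

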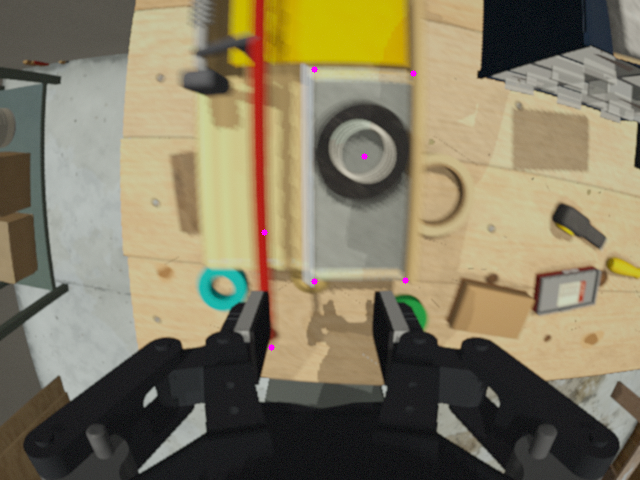

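Wrist view: the bar is at (261,233) against a predicted (265,233), and the roll is at (363,151) against (364,157). So the estimate is good to 2–3 mm. The bar is about 1.5 mm further left, so I'll shift and press down.

Emit:
jog_arm(
  hand=[0.0435, 0.0435, 0.0435, 0.0435, 0.0435],
  travel=[
    [0, 0.0015, -0.02],
    [0, 0, -0.02],
    [0, 0, -0.012],
    [0, 0, -0.004],
    [0, 0, 0],
  ],
  yaw=[0, 0, 0, 0, 0],
)

```text
time_s: 2.65
position: [0.5128, 0.0446, 0.2526]
tool_rot: [[0.996, 0.086, 0.0], [0.086, -0.996, -0.0], [0.0, 0.0, -1.0]]
ft_force: [-0.0, -0.4, 0.7]
grip_width: 0.0436
gripper_force: 0.0
```

Emit:
jog_arm(
  hand=[0.0435, 0.0435, 0.0435, 0.0435, 0.0435],
  travel=[
    [0, 0, -0.003],
    [0, 0, -0.003],
    [0, 0, -0.003],
    [0, 0, -0.003],
    [0, 0, 0],
  ],
  yaw=[0, 0, 0, 0, 0],
)

```text
time_s: 3.28
position: [0.5129, 0.0434, 0.2412]
tool_rot: [[0.996, 0.085, 0.002], [0.085, -0.996, -0.003], [0.001, 0.003, -1.0]]
ft_force: [-1.7, -7.3, 7.0]
grip_width: 0.0436
gripper_force: 5.0
```

```bash
python3 - <<'E'
from h import *
im=env.get_image("wrist")[:,:,::-1]; a=cv2.resize(im[200:400,200:440],None,fx=2,fy=2)
b=cv2.resize(env.get_image("scene")[130:270,190:350,::-1],None,fx=2,fy=2)
o=np.zeros((400,800,3),np.uint8);o[:400,:480]=a;o[:280,480:800]=b;cv2.imwrite("pics/c2.png",o)
print(env.observe()["ft_force"])
E
```

```text
[-2.29969149 -6.73720456  7.72442065]
```

View pics/c2.png

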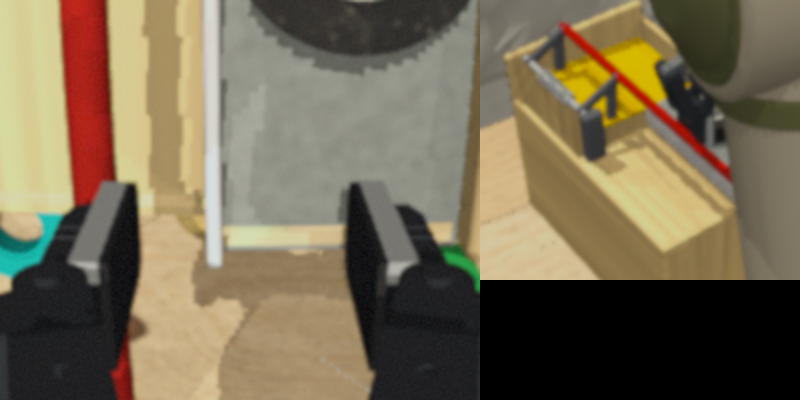

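The finger sits on the bar's right flank, about 5 mm too far right: bar centre near crop x=97, finger centre near 118. I'll lift, shift left, and press again.

Emit:
jog_arm(
  hand=[0.0435, 0.0435, 0.0435, 0.0435, 0.0435],
  travel=[
    [0, 0, 0.012],
    [0, 0.005, 0.003],
    [0, 0, 0],
    [0, 0, -0.005],
    [0, 0, 0],
  ],
  yaw=[0, 0, 0, 0, 0],
)

```text
time_s: 4.0
position: [0.5124, 0.0498, 0.2495]
tool_rot: [[0.996, 0.086, -0.002], [0.086, -0.996, 0.0], [-0.002, -0.0, -1.0]]
ft_force: [0.2, -1.4, -0.4]
grip_width: 0.0436
gripper_force: 0.0
```

Emit:
jog_arm(
  hand=[0.0435, 0.0435, 0.0435, 0.0435, 0.0435],
  travel=[
    [0, 0, -0.003],
    [0, 0, -0.002],
    [0, 0, -0.002],
    [0, 0, 0],
    [0, 0, 0],
  ],
  yaw=[0, 0, 0, 0, 0],
)

```text
time_s: 4.62
position: [0.513, 0.0488, 0.2443]
tool_rot: [[0.996, 0.085, 0.002], [0.085, -0.996, -0.002], [0.002, 0.002, -1.0]]
ft_force: [-2.1, -4.7, 6.0]
grip_width: 0.0433
gripper_force: 3.5
```

Emit:
jog_arm(
  hand=[0.0435, 0.0435, 0.0435, 0.0435, 0.0435],
  travel=[
    [0, -0.0024, -0.0048],
    [0, -0.0019, -0.0048],
    [0, -0.0013, -0.0048],
    [0, -0.0008, -0.0048],
    [0, -0.0003, -0.0048],
  ],
  yaw=[0, 0, 0, 0, 0],
)

```text
time_s: 5.25
position: [0.5135, 0.0419, 0.2202]
tool_rot: [[0.996, 0.085, 0.003], [0.085, -0.996, -0.002], [0.003, 0.002, -1.0]]
ft_force: [1.3, -5.5, 6.3]
grip_width: 0.0434
gripper_force: 3.1
```

Emit:
jog_arm(
  hand=[0.0435, 0.0435, 0.0435, 0.0435, 0.0435],
  travel=[
    [0, 0.0001, -0.0048],
    [0, 0.0007, -0.0048],
    [0, 0.001, -0.0048],
    [0, 0.0016, -0.0048],
    [0, 0, 0],
  ],
  yaw=[0, 0, 0, 0, 0],
)

```text
time_s: 5.88
position: [0.5133, 0.0453, 0.2005]
tool_rot: [[0.996, 0.085, 0.002], [0.085, -0.996, -0.003], [0.002, 0.003, -1.0]]
ft_force: [0.4, -6.6, 3.8]
grip_width: 0.0436
gripper_force: 2.9
```

```bash
python3 - <<'E'
from h import *
im=env.get_image("wrist")[:,:,::-1]; a=cv2.resize(im[60:360,180:440],None,fx=1.8,fy=1.8)
cv2.imwrite("pics/c3.png",a)
E
```

```text
(no output)
```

View pics/c3.png

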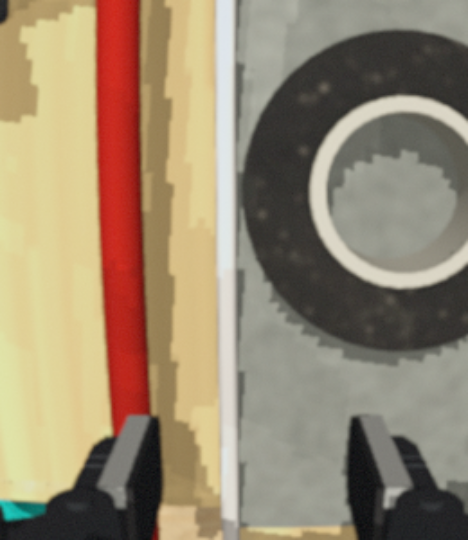

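The bar is held down, but the finger sits about 3 mm right of its crown (finger near crop 142, bar near 131) and the lateral force is growing. Opening the hand 8 mm moves the bar finger left and centres the pusher on the roll.

Emit:
jog_arm(
  hand=[0.0455, 0.0475, 0.0495, 0.0515, 0.0515],
  travel=[
    [0, 0, 0],
    [0, 0, 0],
    [0, 0, -0.001],
    [0, 0, -0.001],
    [0, 0, 0],
  ],
  yaw=[0, 0, 0, 0, 0],
)

```text
time_s: 6.55
position: [0.5132, 0.046, 0.1988]
tool_rot: [[0.996, 0.085, 0.002], [0.085, -0.996, -0.001], [0.002, 0.001, -1.0]]
ft_force: [0.0, -2.8, 4.9]
grip_width: 0.0517
gripper_force: 2.8
```

```bash
python3 - <<'E'
from h import *
im=env.get_image("wrist")[:,:,::-1]; a=cv2.resize(im[60:360,180:440],None,fx=1.8,fy=1.8)
cv2.imwrite("pics/c4.png",a); print(env.observe()["ft_force"])
E
```

```text
[ 0.42355988 -2.99953057  5.0833173 ]
```

View pics/c4.png

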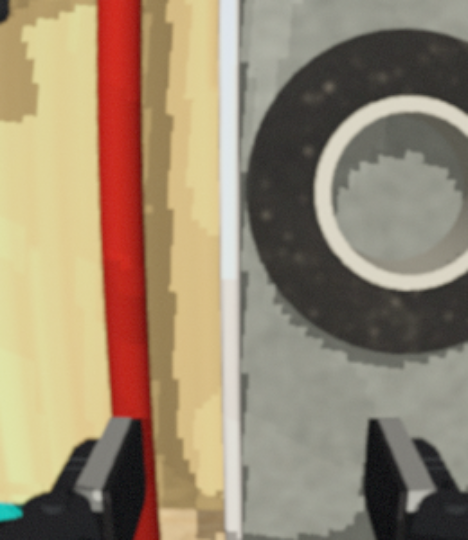

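Now the finger sits on the bar's crown and the lateral force is down to 3 N. Pushing along the lane.

Emit:
jog_arm(
  hand=[0.0515, 0.0515, 0.0515, 0.0515, 0.0515],
  travel=[
    [0.006, 0.0005, 0],
    [0.006, 0.0005, 0],
    [0.006, 0.0005, 0],
    [0.006, 0.0005, 0],
    [0.006, 0.0006, 0],
  ],
  yaw=[0, 0, 0, 0, 0],
)

```text
time_s: 7.22
position: [0.5421, 0.0492, 0.1985]
tool_rot: [[0.996, 0.086, -0.002], [0.086, -0.996, 0.0], [-0.001, -0.001, -1.0]]
ft_force: [-5.2, -1.0, 7.0]
grip_width: 0.0513
gripper_force: 3.7
```

Emit:
jog_arm(
  hand=[0.0515, 0.0515, 0.0515, 0.0515, 0.0515],
  travel=[
    [0.006, 0.0005, 0],
    [0.006, 0.0005, 0],
    [0.006, 0.0005, 0],
    [0.006, 0.0005, 0],
    [0.006, 0.0006, 0],
  ],
  yaw=[0, 0, 0, 0, 0],
)

```text
time_s: 7.85
position: [0.5721, 0.0518, 0.1986]
tool_rot: [[0.996, 0.086, -0.001], [0.086, -0.996, 0.0], [-0.001, -0.0, -1.0]]
ft_force: [-5.5, -1.2, 7.2]
grip_width: 0.0515
gripper_force: 3.7
```

```bash
python3 - <<'E'
from h import *
im=env.get_image("wrist")[:,:,::-1]; a=cv2.resize(im[0:360,160:460],None,fx=1.6,fy=1.6)
cv2.imwrite("pics/c5.png",a); print(env.observe()["ft_force"])
E
```

```text
[-3.15455539 -0.03594665  6.75229905]
```

View pics/c5.png

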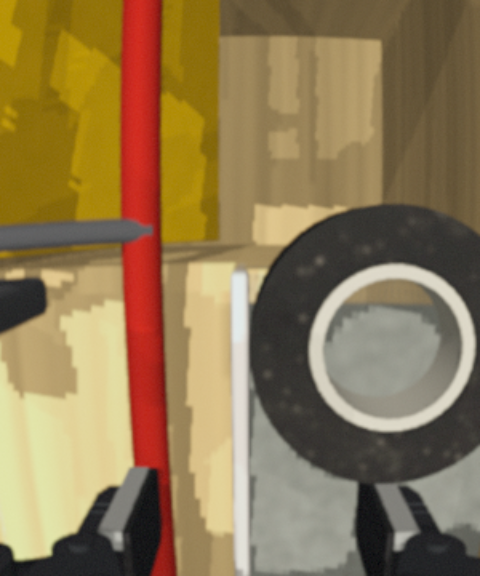

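The flap is well open and the roll is overhanging the well. Continuing.

Emit:
jog_arm(
  hand=[0.0515, 0.0515, 0.0515, 0.0515, 0.0515],
  travel=[
    [0.006, 0.0005, 0],
    [0.006, 0.0005, 0],
    [0.006, 0.0005, 0],
    [0.006, 0.0005, 0],
    [0.006, 0.0006, 0],
  ],
  yaw=[0, 0, 0, 0, 0],
)

```text
time_s: 8.52
position: [0.6023, 0.0544, 0.1986]
tool_rot: [[0.996, 0.086, -0.001], [0.086, -0.996, 0.0], [-0.001, -0.0, -1.0]]
ft_force: [-5.5, -0.3, 6.5]
grip_width: 0.0513
gripper_force: 3.5
```

Emit:
jog_arm(
  hand=[0.0515, 0.0515, 0.0515, 0.0515, 0.0515],
  travel=[
    [0.006, 0.0005, 0],
    [0.006, 0.0005, 0],
    [0.003, 0.0003, 0],
    [0, 0, 0],
    [0, 0, 0],
  ],
  yaw=[0, 0, 0, 0, 0],
)

```text
time_s: 9.15
position: [0.6175, 0.0557, 0.1988]
tool_rot: [[0.996, 0.086, 0.0], [0.086, -0.996, 0.0], [0.0, -0.0, -1.0]]
ft_force: [-2.5, 0.3, 6.3]
grip_width: 0.0515
gripper_force: 3.4
```

```bash
python3 - <<'E'
from h import *
im=env.get_image("wrist")[:,:,::-1]; a=cv2.resize(im[0:360,160:460],None,fx=1.6,fy=1.6)
cv2.imwrite("pics/c6.png",a); print(env.observe()["ft_force"])
E
```

```text
[-2.62901601 -0.85438142  6.43243367]
```

View pics/c6.png

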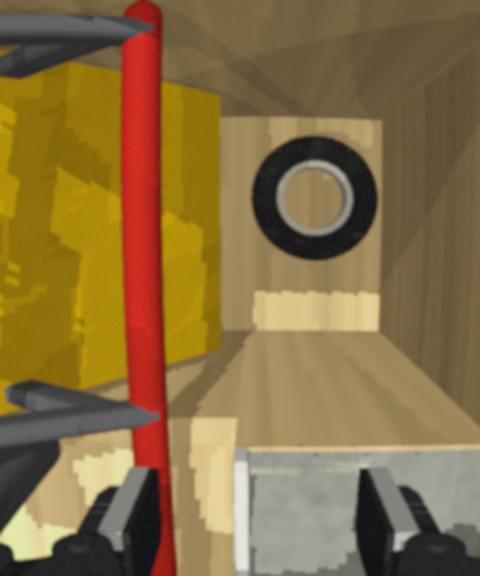

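The roll lies flat on the box floor (crop 315,197). Lifting to let the flap shut, then backing away.

Emit:
jog_arm(
  hand=[0.0515, 0.0515, 0.0515, 0.0515, 0.0515],
  travel=[
    [0, -0.002, 0.01],
    [0, -0.002, 0.012],
    [0, 0, 0.015],
    [0, 0, 0.02],
    [0, 0, 0.025],
  ],
  yaw=[0, 0, 0, 0, 0],
)

```text
time_s: 9.82
position: [0.6175, 0.0514, 0.2808]
tool_rot: [[0.996, 0.086, -0.001], [0.086, -0.996, -0.0], [-0.001, 0.0, -1.0]]
ft_force: [-0.3, 0.2, 0.2]
grip_width: 0.0515
gripper_force: 0.0
```

Emit:
jog_arm(
  hand=[0.0515, 0.0515, 0.0515, 0.0515, 0.0515],
  travel=[
    [0, 0, 0.03],
    [-0.03, 0, 0.03],
    [-0.04, 0, 0],
    [-0.04, 0, 0],
    [0, 0, 0],
  ],
  yaw=[0, 0, 0, 0, 0],
)

```text
time_s: 10.45
position: [0.5058, 0.0517, 0.3415]
tool_rot: [[0.996, 0.086, 0.001], [0.086, -0.996, -0.0], [0.001, 0.0, -1.0]]
ft_force: [-0.8, -0.8, -0.1]
grip_width: 0.0512
gripper_force: 0.0
```

```bash
python3 - <<'E'
from h import *
im=env.get_image("wrist")[:,:,::-1]; b=env.get_image("scene")[100:370,180:420,::-1]
o=np.zeros((540,800,3),np.uint8); o[:300,:400]=cv2.resize(im,(400,300)); o[:450,400:]=cv2.resize(b,(400,450)); cv2.imwrite("pics/c7.png",o)
E
```

```text
(no output)
```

View pics/c7.png

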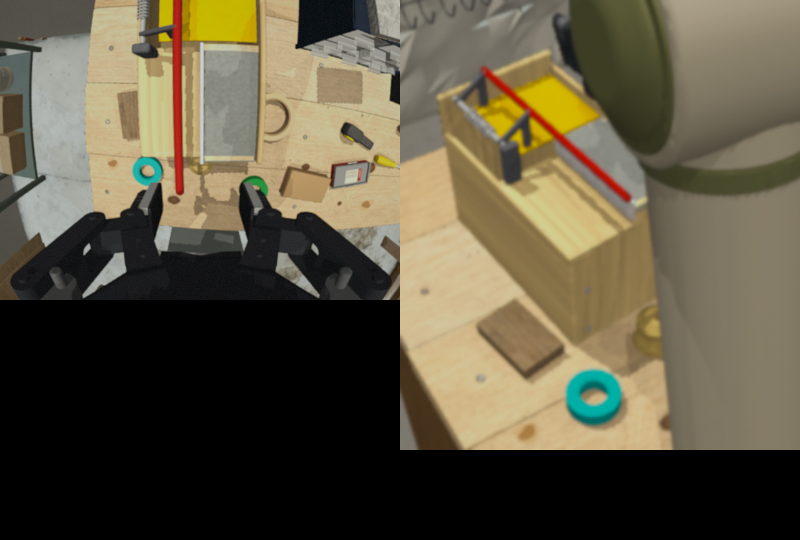

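The flap is shut, the lane is empty, the bystanders have not moved, and the arm is clear.

```bash
python3 -c "
from rig import env
print(env.close_job())"
```

```text
the job is handed in; nothing more can be done
None
```

The black roll lies flat in the tape box with the flap shut over it and the bystanders where they were; I handed the job in after about 10.5 s on the robot's clock.

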